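Find the panel key that turns the cam latch

TASK

One of the three panel keys hanging on the rack fits the lock on the grey control box. Put that key in the lock, turn it counter-clockwise (seen from above) to swing the red latch open with it, then pull it out and set it in the yellow bin; the latch stays open. Try others if you like, but the other two keys must finish hanging in their own places on the rack.

Things in the scene. Friction and masses are not known exactly. Their poses are not given: they have to be found in the camera images.
- blue_key_mid (a point): Steel panel key, 86 mm tall, hanging upright on the rack. Blue flat head 12 mm thick (its x), 50 wide (its y), 30 high, to be pinched across the 12 mm. Bit at its foot: a flat blade 28 mm wide (along y), 8 mm thick (along x), 18 mm high. The point is on its axis, half-way up: 43 mm above the bit's foot, 28 mm below the head's middle; z is up the key. Round shank 10 mm, flange 36 mm across with underside 44 mm above the foot. About 90 g.
- orange_key_mid (a point): Steel panel key, 86 mm tall, hanging upright on the rack. Orange flat head 12 mm thick (its x), 50 wide (its y), 30 high, to be pinched across the 12 mm. Bit at its foot: a plain round pin 9 mm in diameter, 18 mm high. The point is on its axis, half-way up: 43 mm above the bit's foot, 28 mm below the head's middle; z is up the key. Round shank 10 mm, flange 36 mm across with underside 44 mm above the foot. About 90 g.
- green_key_mid (a point): Steel panel key, 86 mm tall, hanging upright on the rack. Green flat head 12 mm thick (its x), 50 wide (its y), 30 high, to be pinched across the 12 mm. Bit at its foot: a flat blade 48 mm wide (along y), 8 mm thick (along x), 18 mm high. The point is on its axis, half-way up: 43 mm above the bit's foot, 28 mm below the head's middle; z is up the key. Round shank 10 mm, flange 36 mm across with underside 44 mm above the foot. About 90 g.
- rack: Fixed rack, 90 x 236 mm, with two rails along its y, tops 70 mm above the bench, 16 mm apart. The keys, in any order and 75 mm apart, rest on the rails by their flanges, each key's y along the rails, bits hanging below: lift a key straight up by 60 mm or more to clear them. Origin at the centre of its underside.
- lock_mouth (a point): Centre of the keyway's mouth: top of the 58 mm square steel lock head on the lid of the fixed control box (184 x 184 x 80 mm); z up. Keyway: slot 38 mm long, 14 wide, 16 deep, flat floor, rim bevelled 5 mm; runs along this frame's y at latch 0 and turns with the latch. Key goes in upright to the floor; only a flat bit that nearly fills the slot turns it, after some 12 degrees of play.
- latch (a joint): Rotation of the lock head and its red tongue (16 mm wide, reaching 88 mm from the axis) about the vertical through lock_mouth, rad: 0 shut (tongue under the yellow keeper), growing counter-clockwise from above to a stop at 1.2, fully open. Starts between 0 and 0.12. Light friction (0.07 N m); stays where left.
- bin_in (a point): Centre of the inner floor of the square yellow bin for the used key: 84 x 84 mm outside, 74 mm inside, walls 5 mm thick, rim 55 mm above this floor, fixed to the bench. The key goes in bit first and may lean on the rim.
Things that resemble listed ones, but are neither listed nor needed, are in the scene too. Several things look just like the part that bears bin_in: the one meant starts farthest to the robot's right.

How it is judged:
By the outcome, as a careful person would: the job done as asked, in the order asked, and still so for the second after the job is handed in, with the robot touching nothing.
It also fails if it takes over 64 s, if anything falls off the work surface, if the arm or the gripper's body presses on something with over 40 N, if the wrist force passes 120 N, or if a joint passes its speed limit or range.

ROBOT

A 6-joint arm with a two-finger parallel gripper is mounted at the origin on the work surface. World frame = base frame: x ahead of the robot, y to its left, z up, the work surface at z = 0. Lengths are in mm, angles in rad, forces in N, time in s.
With the tool pointing down it reaches from about 400 to 925 mm from the base axis. Payload 3.4 kg.
Tool frame: the origin (TCP) lies at the very end of the fingers, on their centre line; the grasp point (between the pads) lies 19 mm behind it; z points along the fingers, y is the line along which they close (so a half turn about z gives the same grasp; the last joint's range is limited). The gripper opens to 85 mm and grips with 20 to 120 N. Pads are 22 mm wide; open, the fingers measure 114 mm over their backs; the gripper's body (76 mm by 85 mm) begins 54 mm behind the grasp point. The pads swing forward as they close: fully open they stand 13 mm farther back than shut.
Start: joints at [-1.246, 0.307, 1.506, -0, 1.328, -0.073], TCP at [223.257, -529.894, 231.305] pointing down, gripper open.
Joint ranges: [-3.12, 3.12], [-1.05, 2.28], [0.14, 2.33], [-1.42, 4.57], [0.1, 2.73], [-2.68, 2.68]. Speed limits (rad/s): [2.57, 2.57, 3.14, 3.14, 3.14, 3.14].

INTERFACE

Orientations are given as a rotation vector (axis times angle).
In Python, from station import arm gives the robot as it stands.
- The arm moves only by the tool move_arm, never from a script. Its argument "rows" is a list of rows, each a list of 3 entries, a list of its own where there are three numbers: the finger opening in cm, from 0 to 8.54, then the shift along the tool's x, y, z in cm, then the turn about the tool's z in degrees. A call has exactly 10 rows; each row shifts and turns the commanded pose from where the row before left it, along the tool's axes as they then stand; what a row does not reach is not made up. A row lasts 1/10 s, in which the tool goes at most 50 mm and 8.59 degrees, less where a joint would pass 70% of its speed; a pose out of reach is approached as far as the arm can. A call is refused whole if a number of a shift passes 5 or a number of a turn 8.59, either way. A call with a gripper value outside its range is refused whole. The fingers move at their own pace and stop on an object; "squeeze" is the grip in N (left out, the last holds). Time passes only in rows, so rows that do not move let the fingers close, or fill a call up. It gives the time, the measured TCP pose, the force, the opening and the grip force at its end, in the units of the state.
- arm.observe(): the state, without advancing time (a new reading comes with each control period).
- arm.snapshot(name): name is "side" or "top" or "wrist"; returns a dict with "color" (420x560x3 uint8, red, green, blue), "fx", "fy", "cx", "cy" (pixels), "extrinsics" (4x4, takes a point from camera to world coordinates). Camera axes: x right, y down, z forward; pixel columns grow to the right and rows downward; lengths in mm; the calibration is good to about 2 mm. The wrist camera is an equidistant fisheye: a pixel r from the principal point sees the ray r / f radians off the axis. A picture is of the moment at which its call begins. There is no depth.
- arm.close_job(): hands the job in; it is judged then, once.
The state is a dict: "time_s": time; "qpos": joint angles; "qd": joint speeds; "tau": joint torques, N m; "eef_pos": TCP position; "eef_rot": TCP orientation; "ft_force": force on the tool from outside, world axes, zero at the start; "moment": the same for the moment, N m; "gripper_width": finger opening in mm; "gripper_force": force on a finger pad.
Only numpy, scipy, OpenCV 4.12 (cv2) and the standard library are available. Lean on these libraries where they do the work, as an engineer would, in place of code of your own. Each camera call takes 0.05 s, during which the arm holds its last target. There are 200 camera calls.

## Working session

There is one attempt and no reset: what is moved stays moved. The work goes in short steps, Python scripts to look and compute and a tool call to move; the robot and the scene stay as the last step left them, time stands still between calls to the robot, and variables do not carry over. Pictures are saved under pics/ and viewed, at most 10 in all, crops included, and the job is handed in when it is done.

Besides the shell and the picture viewer there is one more tool, called after "Request:" as name([rows], argument=value, ...), one row to a line, values as JSON. move_arm: Moves the arm, as the interface text tells. Its arguments: {"type":"object","properties":{"rows":{"type":"array"},"squeeze":{"type":"number"}},"required":["rows"]}

```bash
ls; mkdir -p pics; python3 - <<'E'
from station import arm
import cv2,numpy as np,pickle
d={}
for n in ["side","top","wrist"]:
    s=arm.snapshot(n); d[n]=s
    cv2.imwrite(f"pics/{n}0.png",s["color"][:,:,::-1])
    print(n,s["fx"],s["cx"],s["cy"],np.round(s["extrinsics"],3).tolist())
pickle.dump(d,open("s0.pkl","wb"))
print(arm.observe())
E
```

```text
pics
side 417.7381935107454 288.39293535348804 205.68340703829625 [[-0.726, -0.476, 0.497, -105.124], [-0.688, 0.48, -0.545, 595.725], [0.021, -0.737, -0.676, 803.347], [0.0, 0.0, 0.0, 1.0]]
top 390.3749286458373 282.8224638226781 212.81421177162588 [[-0.022, -0.996, 0.082, 355.224], [-1.0, 0.024, 0.016, -11.644], [-0.018, -0.082, -0.997, 862.426], [0.0, 0.0, 0.0, 1.0]]
wrist 325.19226210127806 275.02716734826816 212.24211650563495 [[0.389, -0.871, -0.299, 299.511], [-0.921, -0.369, -0.124, -496.944], [-0.002, 0.324, -0.946, 373.274], [0.0, 0.0, 0.0, 1.0]]
{'time_s': 0.15, 'qpos': array([-1.24548398e+00,  3.07424609e-01,  1.50735331e+00, -8.87412004e-06,
        1.32837774e+00, -7.35001022e-02]), 'qd': array([-0.00032296, -0.00220283, -0.0023964 , -0.00114806,  0.00027492,
        0.00014263]), 'tau': array([-2.76601522e-04, -4.57977211e+01, -2.52222151e+01, -1.46564807e-04,
        8.65563954e-03,  1.47744409e-06]), 'eef_pos': array([ 223.09688911, -529.40032247,  230.5867537 ]), 'eef_rot': array([-3.07782049e+00, -6.22006122e-01,  3.21566923e-04]), 'ft_force': array([0.86759809, 0.23997987, 0.34590285]), 'moment': array([-0.02020803, -0.02605073,  0.01779959]), 'gripper_force': 0.0, 'gripper_width': 85.42475196069294}
```

View pics/top0.png

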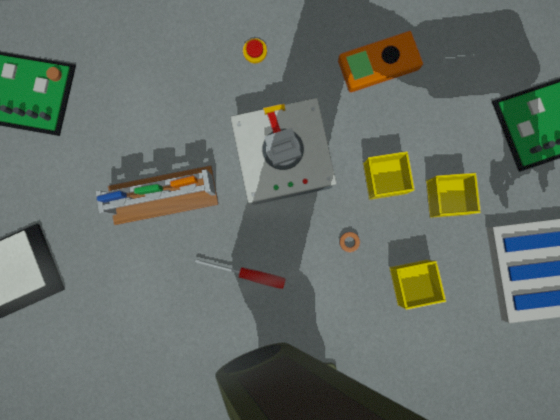

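View pics/side0.png

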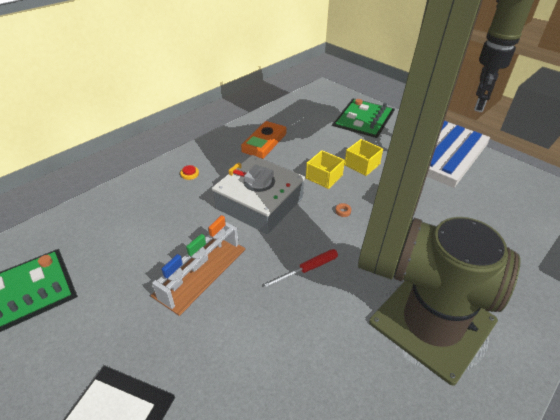

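The top view shows the rack with blue (110,197), green (147,189) and orange (183,181). The lock is at (283,148), with its red tongue pointing up the image. There are three yellow bins: (390,175), (455,195) and (418,285). Image right is the robot's right (-y), so (455,195) is the bin meant. The slot is 38 mm, so the blue 28 mm blade fits. Green at 48 mm is too wide and the orange pin wouldn't turn it.

```bash
cat > h.py <<'E'
import cv2,numpy as np
def ray(s,u,v,fish=False):
    x=(u-s["cx"])/s["fx"]; y=(v-s["cy"])/s["fy"]
    if fish:
        r=np.hypot(x,y); k=np.sin(r)/r if r>1e-9 else 1; d=np.array([x*k,y*k,np.cos(r)])
    else: d=np.array([x,y,1.])
    E=np.array(s["extrinsics"]); d=E[:3,:3]@d
    return E[:3,3],d/np.linalg.norm(d)
def plane(s,u,v,z,fish=False):
    o,d=ray(s,u,v,fish); return o+d*(z-o[2])/d[2]
def tri(*rs):
    A=sum(np.eye(3)-np.outer(d,d) for o,d in rs); b=sum((np.eye(3)-np.outer(d,d))@o for o,d in rs)
    p=np.linalg.solve(A,b); return p,max(np.linalg.norm(np.cross(p-o,d)) for o,d in rs)
def blobs(s,lo,hi,amin=30):
    h=cv2.cvtColor(s["color"],cv2.COLOR_RGB2HSV); m=cv2.inRange(h,np.array(lo),np.array(hi))
    n,l,st,c=cv2.connectedComponentsWithStats(m)
    return [(c[i],st[i],(l==i).astype(np.uint8)) for i in range(1,n) if st[i][4]>=amin]
HSV=dict(blue=((105,120,60),(125,255,255)),green=((50,100,60),(75,255,255)),orange=((8,200,120),(16,255,255)),yellow=((26,150,80),(34,255,255)),red=((0,180,100),(4,255,255)))
E
python3 - <<'E'
from h import *
import pickle
d=pickle.load(open("s0.pkl","rb"))
for k,(lo,hi) in HSV.items():
    for n in ("top","side"):
        for c,st,m in blobs(d[n],lo,hi):
            r=cv2.minAreaRect(cv2.findContours(m,0,2)[0][0])
            print(k,n,np.round(c,1),st[4],np.round(r[1],1),round(r[2]), np.round(plane(d[n],*c,{"yellow":40,"red":100}.get(k,97)),0))
t=d["top"]["color"][:,:,::-1]
a=cv2.resize(t[90:215,225:345],None,fx=4.5,fy=4.5,interpolation=2)
cv2.imwrite("pics/c1.png",a)
b=cv2.resize(t[140:320,350:500],None,fx=3,fy=3,interpolation=2)
cv2.imwrite("pics/c2.png",b)
E
```

```text
blue top [111.2 196.3] 197 [ 7.5 28.4] 76 [459. 341.  97.]
blue top [531.9 241.4] 776 [13.9 55.9] 83 [ 351. -480.   97.]
blue top [534.4 270.4] 727 [14.4 50.9] 83 [ 295. -481.   97.]
blue top [536.8 299.9] 680 [14.9 46.5] 83 [ 240. -481.   97.]
blue side [446.  143.2] 377 [ 9.1 49. ] 41 [ 267. -514.   97.]
blue side [461.3 152.2] 457 [ 9.6 50.8] 40 [ 212. -503.   97.]
blue side [171.7 265.9] 250 [10.6 25.5] 45 [460. 342.  97.]
green top [359.6  64.8] 445 [22.8 19.6] 72 [ 715. -161.   97.]
green top [31.  92.9] 3355 [69.9 66.1] 10 [676. 509.  97.]
green top [534.7 122.3] 2935 [68.6 64.2] 72 [ 586. -503.   97.]
green top [147.8 188.9] 200 [ 7.7 28.1] 81 [472. 268.  97.]
green side [364.  117.1] 882 [50.4 29.3] 14 [ 534. -460.   97.]
green side [256.  141.5] 106 [16.3  7.6] 17 [ 679. -112.   97.]
green side [195.8 244.4] 225 [10.5 23.2] 50 [473. 268.  97.]
green side [ 30.5 288.6] 2676 [50.  78.5] 68 [614. 575.  97.]
orange top [378.2  68.8] 528 [37.4 70.3] 71 [ 705. -199.   97.]
orange top [183.3 182.9] 69 [ 6.9 25.2] 75 [482. 197.  97.]
orange side [266.7 146.3] 198 [11.4 27.9] 50 [ 638. -117.   97.]
orange side [216.9 225.1] 135 [ 7.8 19.8] 45 [487. 195.  97.]
yellow top [388.3 174.9] 1880 [41.9 45.9] 81 [ 498. -224.   40.]
yellow top [453.  194.8] 2028 [41.5 50.4] 85 [ 452. -358.   40.]
yellow top [417.4 284.1] 2055 [44.3 48. ] 79 [ 268. -274.   40.]
yellow side [344.4 162.2] 1667 [37.  81.3] 71 [ 470. -284.   40.]
red top [254.2  48.3] 192 [15. 14.] 90 [755.  51. 100.]
red top [273.6 121.8] 113 [19.   5.7] 72 [601.  15. 100.]
red top [248.1 274.2] 90 [19.2  6.6] 13 [300.  71. 100.]
red side [188.7 169.8] 79 [ 8. 11.] 90 [704. 115. 100.]
red side [319.9 259.9] 251 [ 8.3 36.3] 65 [242. 107. 100.]
```

View pics/c1.png

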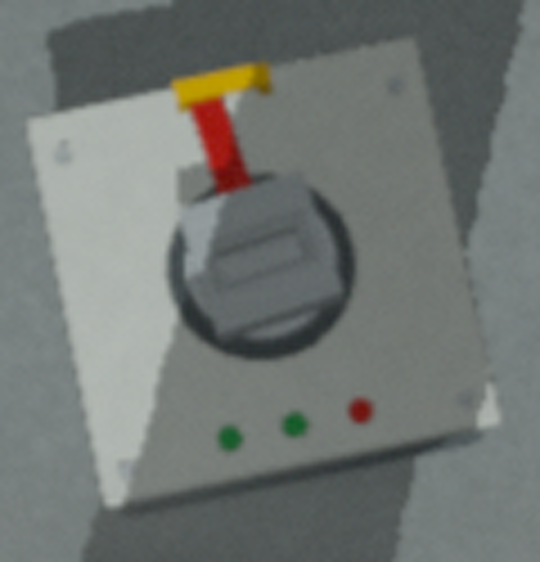

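View pics/c2.png

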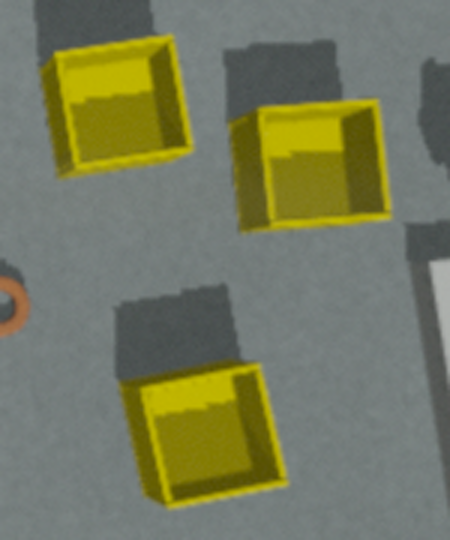

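Crop 1 shows the lock slot at top-view pixel (283,148), roughly across the robot's view, with the red tongue under the yellow keeper. Crop 2 shows three like bins. The rightmost, with its rim centre at pixel (458,194), is the bin meant. Blue agrees between the two views at (459.5, 341.5, 97), and the key spacing comes out at 74.6 mm. I'll hover over the lock for a close look on the way to the rack.

Request:
move_arm([
  [8.5,[2.5,-1.8,0],0],
  [8.5,[2.5,-1.8,0],0],
  [8.5,[2.5,-1.8,0],0],
  [8.5,[2.5,-1.8,0],0],
  [8.5,[2.5,-1.8,0],0],
  [8.5,[2.5,-1.8,0],0],
  [8.5,[2.5,-1.8,0],0],
  [8.5,[2.5,-1.8,0],0],
  [8.5,[2.5,-1.8,0],0],
  [8.5,[2.5,-1.8,0],0],
])

```text
time_s: 1.15
eef_pos: [384.0, -265.7, 231.1]
eef_rot: [-3.079, -0.622, 0.0]
ft_force: [0.2, -0.1, 0.8]
gripper_width: 85.0
gripper_force: 0.0
```

Request:
move_arm([
  [8.5,[2.5,-1.8,0],0],
  [8.5,[2.5,-1.8,0],0],
  [8.5,[2.5,-1.8,0],0],
  [8.5,[2.5,-1.8,0],0],
  [8.5,[2.5,-1.8,0],0],
  [8.5,[2.5,-1.8,0],0],
  [8.5,[2.5,-1.8,0],0],
  [8.5,[2.5,-1.8,0],0],
  [8.5,[2.5,-1.8,0],0],
  [8.5,[2.5,-1.8,0],0],
])

```text
time_s: 2.15
eef_pos: [544.5, -2.8, 231.0]
eef_rot: [-3.079, -0.622, 0.001]
ft_force: [0.3, 0.5, -0.6]
gripper_width: 84.8
gripper_force: 0.0
```

```bash
python3 - <<'E'
from station import arm
from h import *
import pickle
arm.snapshot("wrist")
s=arm.snapshot("wrist"); pickle.dump(s,open("w1.pkl","wb")); o=arm.observe()
print(o["eef_pos"],o["eef_rot"],np.round(s["extrinsics"],3).tolist())
cv2.imwrite("pics/w1.png",cv2.resize(s["color"][:,:,::-1],None,fx=1.4,fy=1.4,interpolation=2))
E
```

```text
[546.017504    -1.07303837 230.96319408] [-3.07705553e+00 -6.27102966e-01 -2.04472008e-03] [[0.391, -0.872, -0.296, 623.376], [-0.921, -0.371, -0.123, 33.19], [-0.003, 0.32, -0.947, 374.222], [0.0, 0.0, 0.0, 1.0]]
```

View pics/w1.png

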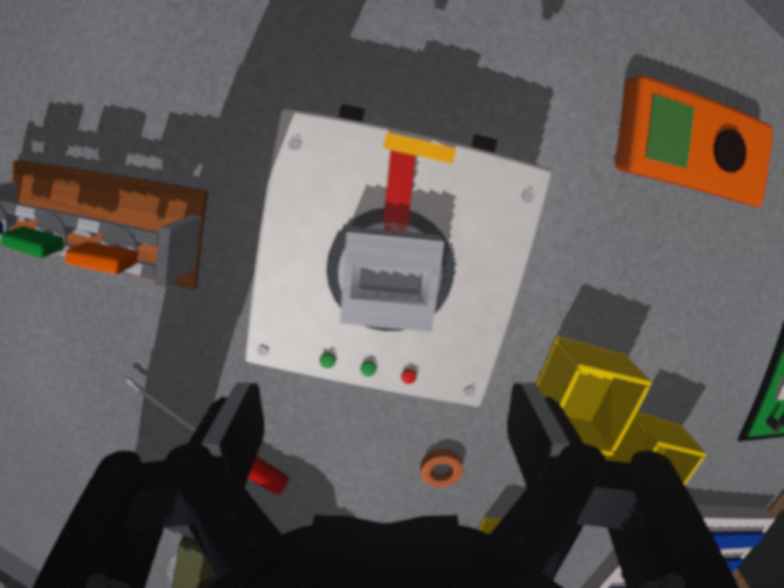

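The wrist view (1.4x) shows the lock head's top square at about (347,235), (442,240), (433,328) and (342,322), with the slot inside it running left to right. I'll get the edges by subpixel and the height from the 58 mm side.

```bash
python3 - <<'E'
from h import *
import pickle
s=pickle.load(open("w1.pkl","rb")); t=pickle.load(open("s0.pkl","rb"))["top"]
c=s["color"][150:245,225:335][:,:,::-1]
cv2.imwrite("pics/w1c.png",cv2.resize(c,None,fx=6,fy=6,interpolation=2))
P=np.array([(347,235),(442,240),(433,328),(342,322)])/1.4
for z in (95,100,105,110,115,120):
    W=np.array([plane(s,*p,z,True) for p in P]); e=np.diff(np.vstack([W,W[:1]]),axis=0)
    print(z,np.round(np.linalg.norm(e,axis=1),1),np.round(W.mean(0),1),np.round(plane(t,282.8,147.8,z),1),np.round(plane(t,458,194.3,58),1))
E
```

```text
95 [59.5 59.6 60.6 58.5] [546.9  -2.6  95. ] [548.7  -2.3  95. ] [ 451.  -360.4   58. ]
100 [58.5 58.6 59.5 57.5] [548.3  -2.  100. ] [547.5  -2.4 100. ] [ 451.  -360.4   58. ]
105 [57.4 57.5 58.4 56.4] [549.7  -1.3 105. ] [546.2  -2.4 105. ] [ 451.  -360.4   58. ]
110 [56.3 56.4 57.3 55.4] [551.   -0.7 110. ] [545.   -2.5 110. ] [ 451.  -360.4   58. ]
115 [55.3 55.4 56.3 54.3] [ 5.524e+02 -1.000e-01  1.150e+02] [543.7  -2.5 115. ] [ 451.  -360.4   58. ]
120 [54.2 54.3 55.2 53.3] [553.8   0.6 120. ] [542.4  -2.6 120. ] [ 451.  -360.4   58. ]
```

View pics/w1c.png

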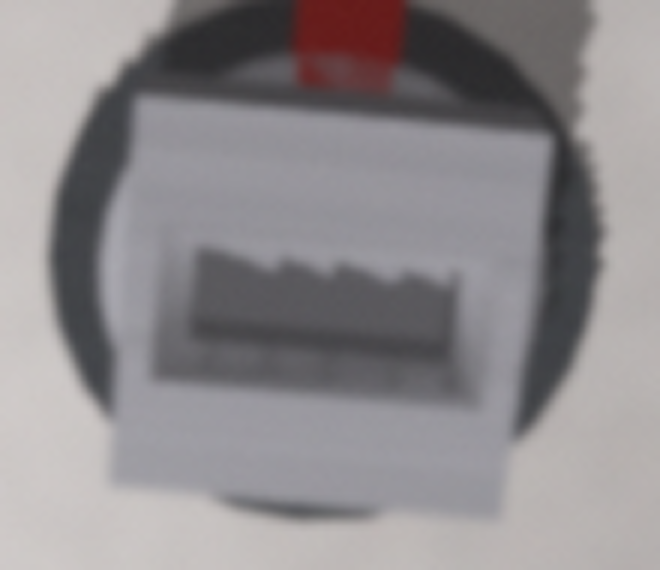

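The crop shows the lock head's top corners at (133,95), (553,130), (502,518) and (110,487), and the slot running parallel to the top and bottom edges.

```bash
python3 - <<'E'
from h import *
import pickle
s=pickle.load(open("w1.pkl","rb"))
P=np.array([(133,95),(553,130),(502,518),(110,487)])/6+np.array([225,150])-.4
for z in (98,101,104):
    W=np.array([plane(s,*p,z,True) for p in P]); e=np.diff(np.vstack([W,W[:1]]),axis=0)
    print(z,np.round(np.linalg.norm(e,axis=1),1),np.round(W.mean(0),1),np.round(np.degrees(np.arctan2(e[:,1],e[:,0])),1))
    q=np.array([(152,380),(478,408)])/6+np.array([225,150])-.4
    a=[plane(s,*p,z,True) for p in q]; print(np.linalg.norm(a[1]-a[0]),np.degrees(np.arctan2(*(a[1]-a[0])[1::-1])))
E
cat > plan.py <<'E'
# remaining shift in tool axes (cm) to a TCP target x y z [phi deg], phi=world angle of tool x
import sys,numpy as np
from station import arm
from scipy.spatial.transform import Rotation as R
o=arm.observe(); M=R.from_rotvec(o["eef_rot"]).as_matrix(); a=[float(v) for v in sys.argv[1:]]
phi=np.degrees(np.arctan2(M[1,0],M[0,0]))
print("pos",np.round(o["eef_pos"],1),"phi",round(phi,2),"tilt",np.round(M[:2,2],4),"q6",o["qpos"][5])
if len(a)>3: print("turn",round(-((a[3]-phi+180)%360-180),2)); t=np.radians(a[3])
else: t=np.radians(phi)
d=np.array(a[:3])-o["eef_pos"]
for n,q in(("now",np.radians(phi)),("after turn",t)):
    print(n,np.round([d[0]*np.cos(q)+d[1]*np.sin(q),d[0]*np.sin(q)-d[1]*np.cos(q),-d[2]],1)/10)
E
python3 plan.py 459.5 341.5 180 99.6
```

```text
98 [60.9 60.9 60.4 60.8] [547.5  -1.8  98. ] [ -71.7 -162.2  108.2   18.2]
49.19019650431648 -72.14607556890813
101 [60.2 60.3 59.7 60.1] [548.3  -1.4 101. ] [ -71.7 -162.2  108.2   18.2]
48.655950256443965 -72.1460755689082
104 [59.5 59.6 59.1 59.5] [549.2  -1.  104. ] [ -71.7 -162.2  108.2   18.2]
48.12170400857148 -72.14607556890812
pos [546.   -1.1 231. ] phi 23.04 tilt [0.001  0.0015] q6 1.0878555237469087
turn -76.56
now [  5.44 -34.91   5.1 ]
after turn [35.22 -2.82  5.1 ]
```

Slot yaw is 18.0° and its centre is about (548.5, -1.5, ~104). The 48 mm bevel length matches z≈104. Now to the rack.

Request:
move_arm([
  [8.5,[0.54,-3.49,0],0],
  [8.5,[0.54,-3.49,0],0],
  [8.5,[0.54,-3.49,0],0],
  [8.5,[0.54,-3.49,0],0],
  [8.5,[0.54,-3.49,0],0],
  [8.5,[0.54,-3.49,0],0],
  [8.5,[0.54,-3.49,0],0],
  [8.5,[0.54,-3.49,0],0],
  [8.5,[0.54,-3.49,0],0],
  [8.5,[0.54,-3.49,0],0],
])

```text
time_s: 3.25
eef_pos: [457.8, 338.9, 231.1]
eef_rot: [3.079, 0.622, -0.001]
ft_force: [0.7, -0.3, -0.4]
gripper_width: 85.3
gripper_force: 0.0
```

Request:
move_arm([
  [8.5,[0,0,0.3],-7.66],
  [8.5,[0,0,0.5],-7.66],
  [8.5,[0,0,0.5],-7.66],
  [8.5,[0,0,0.5],-7.66],
  [8.5,[0,0,0.5],-7.66],
  [8.5,[0,0,0.5],-7.66],
  [8.5,[0,0,0.5],-7.66],
  [8.5,[0,0,0.5],-7.66],
  [8.5,[0,0,0.3],-7.66],
  [8.5,[0,0,0],-7.66],
])

```text
time_s: 4.25
eef_pos: [458.0, 337.2, 189.4]
eef_rot: [-2.025, -2.402, 0.004]
ft_force: [0.2, 0.5, 0.7]
gripper_width: 85.3
gripper_force: 0.0
```

```bash
python3 - <<'E'
from station import arm
from h import *
arm.snapshot("wrist")
s=arm.snapshot("wrist")
cv2.imwrite("pics/w2.png",cv2.resize(s["color"][:,:,::-1],None,fx=1.4,fy=1.4,interpolation=2))
for k in("blue","green","orange"):
    for c,st,m in blobs(s,*HSV[k],150):
        r=cv2.minAreaRect(cv2.findContours(m,0,2)[0][0])
        b=cv2.boxPoints(r)
        print(k,np.round(c,1),st[4],[np.round(plane(s,*p,112,True)[:2],1).tolist() for p in b],np.round(plane(s,*c,105,True),1))
E
python3 plan.py 459.5 341.5 78 99.6
```

```text
blue [278.5 210. ] 1031 [[448.6, 371.8], [458.9, 373.6], [468.7, 321.4], [457.7, 319.5]] [458.8 345.2 105. ]
green [514.2  47.9] 7005 [[560.9, 533.5], [673.1, 589.8], [692.1, 473.4], [578.2, 438.6]] [626.2 519.3 105. ]
green [278.2 292.7] 843 [[469.0, 246.8], [461.2, 306.7], [472.1, 308.0], [481.1, 248.2]] [471.5 274.2 105. ]
orange [278.2 357.6] 220 [[477.1, 222.0], [484.2, 223.2], [490.7, 188.9], [483.2, 187.6]] [485.1 199.9 105. ]
pos [458.3 337.6 189.9] phi 99.44 tilt [-0.0008 -0.001 ] q6 0.3962828658823367
turn -0.16
now [ 0.37  0.18 11.19]
after turn [ 0.37  0.18 11.19]
```

View pics/w2.png

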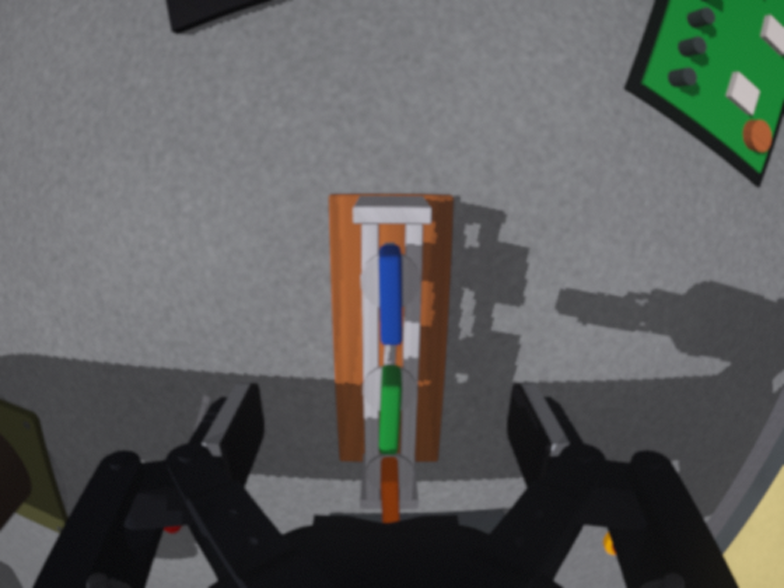

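The wrist view shows blue at (390,295) in the 1.4x picture, lined up between the fingers, and the rack runs vertically. The measured centre is about (459,342), as before. Descending and gripping now.

Request:
move_arm([
  [8.5,[0.2,0.1,1.0],-0.16],
  [8.5,[0.18,0.08,1.5],0],
  [8.5,[0,0,1.5],0],
  [8.5,[0,0,1.5],0],
  [8.5,[0,0,1.5],0],
  [8.5,[0,0,1.5],0],
  [8.5,[0,0,1.2],0],
  [8.5,[0,0,0.8],0],
  [8.5,[0,0,0.3],0],
  [8.5,[0,0,0],0],
])

```text
time_s: 5.35
eef_pos: [459.5, 342.5, 81.9]
eef_rot: [-2.028, -2.399, 0.001]
ft_force: [-0.3, -0.2, 0.1]
gripper_width: 85.0
gripper_force: 0.0
```

Request:
move_arm([
  [0,[0,0,0],0],
  [0,[0,0,0],0],
  [0,[0,0,0],0],
  [0,[0,0,0],0],
  [0,[0,0,0],0],
  [0,[0,0,0],0],
  [0,[0,0,0],0],
  [0,[0,0,0],0],
  [0,[0,0,0],0],
  [0,[0,0,0],0],
], squeeze=60)

```text
time_s: 6.35
eef_pos: [459.9, 342.8, 82.7]
eef_rot: [2.027, 2.4, 0.001]
ft_force: [-0.0, 0.1, 5.5]
gripper_width: 11.0
gripper_force: 59.0
```

Request:
move_arm([
  [0,[0,0,-0.4],0],
  [0,[0,0,-1.0],0],
  [0,[0,0,-1.5],0],
  [0,[0,0,-1.5],0],
  [0,[0,0,-1.5],0],
  [0,[0,0,-1.5],0],
  [0,[0,0,-1.5],0],
  [0,[0,0,-1.2],0],
  [0,[0,0,-0.7],0],
  [0,[0,0,0],0],
])

```text
time_s: 7.35
eef_pos: [460.1, 343.0, 191.4]
eef_rot: [2.027, 2.399, 0.003]
ft_force: [-0.3, -0.0, -0.7]
gripper_width: 11.5
gripper_force: 58.4
```

```bash
python3 plan.py 548.5 -1.5 190 108
```

```text
pos [460.1 343.  191.4] phi 99.61 tilt [0.0018 0.0011] q6 0.3991957037446281
turn -8.39
now [-35.44   2.96   0.14]
after turn [-35.49  -2.24   0.14]
```

Request:
move_arm([
  [0,[-2.0,0.15,0],0],
  [0,[-3.5,0.3,0],0],
  [0,[-4.1,0.35,0],0],
  [0,[-4.1,0.35,0],0],
  [0,[-4.1,0.35,0],0],
  [0,[-4.1,0.35,0],0],
  [0,[-4.1,0.35,0],0],
  [0,[-4.1,0.35,0],0],
  [0,[-3.44,0.29,0],0],
  [0,[-1.9,0.12,0],0],
])

```text
time_s: 8.35
eef_pos: [548.1, -4.7, 189.4]
eef_rot: [-2.03, -2.397, 0.002]
ft_force: [0.7, -0.0, -0.5]
gripper_width: 11.2
gripper_force: 58.4
```

Request:
move_arm([
  [0,[0,0,0],-2.8],
  [0,[0,0,0],-2.8],
  [0,[0,0,0],-2.8],
  [0,[0,0,0.2],0],
  [0,[0,0,0.2],0],
  [0,[0,0,0],0],
  [0,[0,0,0],0],
  [0,[0,0,0],0],
  [0,[0,0,0],0],
  [0,[0,0,0],0],
])

```text
time_s: 9.35
eef_pos: [548.0, -1.8, 186.4]
eef_rot: [1.846, 2.542, 0.0]
ft_force: [-0.1, -0.7, -1.7]
gripper_width: 11.0
gripper_force: 58.4
```

```bash
python3 plan.py 548.5 -1.5 186 108; python3 - <<'E'
from station import arm
from h import *
import pickle
d={n:arm.snapshot(n) for n in("wrist","side","top")}; pickle.dump(d,open("s3.pkl","wb"))
a=cv2.resize(d["wrist"]["color"][60:360,130:430],None,fx=2,fy=2,interpolation=2)[:,:,::-1]
b=cv2.resize(d["side"]["color"][105:255,200:250+90],None,fx=2,fy=2,interpolation=2)
t=cv2.resize(d["top"]["color"][85:215,225:345],None,fx=2,fy=2,interpolation=2)
o=np.zeros((600,800,3),np.uint8);o[:600,:520]=a[:,40:560];o[:300,520:800]=b[:,:,::-1];o[310:570,520:760]=t[:,:,::-1]
cv2.imwrite("pics/m3.png",o)
E
```

```text
pos [548.   -1.8 186.4] phi 108.01 tilt [ 0.0002 -0.    ] q6 -0.39468771906400507
turn 0.01
now [0.01 0.05 0.04]
after turn [0.01 0.05 0.04]
```

View pics/m3.png

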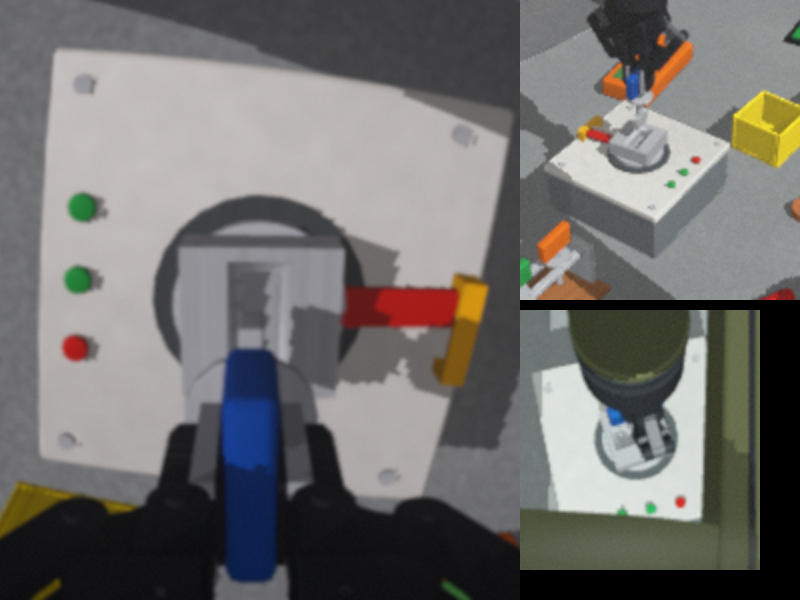

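Here the key hangs just above the lock, and the slot centre column (about x=260) sits slightly right of the key column (x=250). I'll triangulate the lock head's corners across the two wrist views for its exact centre and height.

```bash
python3 - <<'E'
from h import *
import pickle
s1=pickle.load(open("w1.pkl","rb")); s3=pickle.load(open("s3.pkl","rb"))["wrist"]
TL,TR,BR,BL=np.array([(133,95),(553,130),(502,518),(110,487)])/6+np.array([225,150])-.4
# view3: +y edge corners: left one is robot-side (BL in v1), right one is tongue-side (TL in v1)
A,B=np.array([(178,247),(345,248)])/2+np.array([150,60])-.25
for a,b in((BL,A),(TL,B)):
    print(tri(ray(s1,*a,True),ray(s3,*b,True)))
for z in(100,104,108): 
  a,b=plane(s3,*A,z,True),plane(s3,*B,z,True); n=(b-a)/np.linalg.norm(b-a); c=(a+b)/2+29*np.array([n[1],-n[0],0])
  print(z,np.linalg.norm(b-a),c,np.degrees(np.arctan2(n[1],n[0])))
s,d=s3,None
h=cv2.resize(s["color"][140:260,220:340],None,fx=5,fy=5,interpolation=2)[:,:,::-1]
cv2.imwrite("pics/w3c.png",h)
E
```

```text
(array([514.14130306,  18.49702248, 109.58286688]), np.float64(0.351652741999784))
(array([569.57162962,  36.58097838, 110.49417042]), np.float64(0.22509426592667303))
100 60.88078429228628 [551.8318206   -2.08594931 100.        ] 17.764397557232055
104 59.81830021265381 [551.45748283  -1.17354509 104.        ] 17.764397557232073
108 58.75581613302133 [ 5.51083145e+02 -2.61140874e-01  1.08000000e+02] 17.764397557232076
```

View pics/w3c.png

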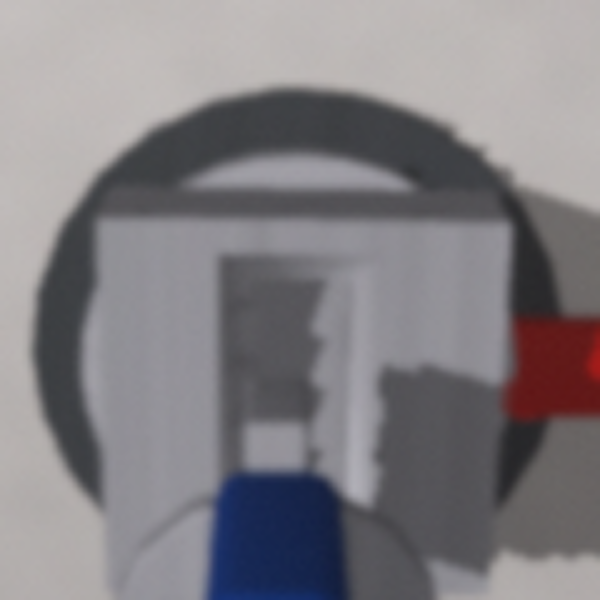

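Lock centre is (550.9, 0.0, 110) with yaw 17.9°, and the edge measures 58.3 mm, so this is good. The key needs a shift of about (0.8, 3.3) mm in tool axes, then down.

Request:
move_arm([
  [0,[0.04,0.16,0],0],
  [0,[0.04,0.17,0],0],
  [0,[0,0,0.4],0],
  [0,[0,0,0.5],0],
  [0,[0,0,0.5],0],
  [0,[0,0,0.4],0],
  [0,[0,0,0.3],0],
  [0,[0,0,0.3],0],
  [0,[0,0,0.2],0],
  [0,[0,0,0.2],0],
])

```text
time_s: 10.5
eef_pos: [550.9, -0.1, 158.2]
eef_rot: [1.846, 2.542, 0.0]
ft_force: [-0.2, 1.0, -1.1]
gripper_width: 11.1
gripper_force: 58.4
```

```bash
python3 plan.py 550.9 0 151 108;python3 -c "
from station import arm;o=arm.observe();print(o['ft_force'],o['moment'])"
```

```text
pos [ 5.509e+02 -1.000e-01  1.582e+02] phi 108.01 tilt [ 0. -0.] q6 -0.39110358772764886
turn 0.01
now [0.01 0.   0.72]
after turn [0.01 0.   0.72]
[-0.20916626  0.99659036 -1.12452984] [ 0.0368972  -0.02376476  0.02907365]
```

Request:
move_arm([
  [0,[0,0,0.1],0],
  [0,[0,0,0.1],0],
  [0,[0,0,0.1],0],
  [0,[0,0,0.1],0],
  [0,[0,0,0.1],0],
  [0,[0,0,0.1],0],
  [0,[0,0,0.05],0],
  [0,[0,0,0],0],
  [0,[0,0,0],0],
  [0,[0,0,0],0],
])

```text
time_s: 11.5
eef_pos: [550.9, -0.1, 151.8]
eef_rot: [1.846, 2.542, 0.0]
ft_force: [-0.2, 0.2, -0.5]
gripper_width: 11.2
gripper_force: 58.4
```

Request:
move_arm([
  [0,[0,0,0.05],0],
  [0,[0,0,0.05],0],
  [0,[0,0,0.05],0],
  [0,[0,0,0.05],0],
  [0,[0,0,0],0],
  [0,[0,0,0],0],
  [0,[0,0,0],0],
  [0,[0,0,0],0],
  [0,[0,0,0],0],
  [0,[0,0,0],0],
])

```text
time_s: 12.5
eef_pos: [550.9, -0.1, 150.6]
eef_rot: [1.846, 2.541, 0.0]
ft_force: [-2.3, 0.0, 4.9]
gripper_width: 10.9
gripper_force: 59.4
```

Floor contact at 4.9 N. Backing off slightly and turning CCW.

Request:
move_arm([
  [0,[0,0,-0.06],-2],
  [0,[0,0,0],-4],
  [0,[0,0,0],-5],
  [0,[0,0,0],-5],
  [0,[0,0,0],-5],
  [0,[0,0,0],-5],
  [0,[0,0,0],-5],
  [0,[0,0,0],-5],
  [0,[0,0,0],-5],
  [0,[0,0,0],-4],
])

```text
time_s: 13.5
eef_pos: [551.1, -0.2, 150.7]
eef_rot: [0.728, 3.055, 0.0]
ft_force: [-0.4, -0.5, 1.3]
gripper_width: 11.1
gripper_force: 58.7
```

```bash
python3 plan.py 550.9 0 151 183;python3 -c "
from station import arm;o=arm.observe();print(o['ft_force'],o['moment'])"
```

```text
pos [ 5.511e+02 -2.000e-01  1.507e+02] phi 153.18 tilt [ 0.0006 -0.0001] q6 -1.1796283331537216
turn -29.82
now [ 0.02  0.01 -0.03]
after turn [ 0.02  0.02 -0.03]
[-0.40706098 -0.45461856  1.34333646] [-0.07227367  0.11031048 -0.09409612]
```

Request:
move_arm([
  [0,[0,0,0],-4],
  [0,[0,0,0],-4],
  [0,[0,0,0],-4],
  [0,[0,0,0],-4],
  [0,[0,0,0],-4],
  [0,[0,0,0],-3],
  [0,[0,0,0],-2],
  [0,[0,0,0],0],
  [0,[0,0,0],0],
  [0,[0,0,0],0],
])

```text
time_s: 14.5
eef_pos: [551.1, -0.1, 150.7]
eef_rot: [0.056, 3.14, -0.0]
ft_force: [-0.3, -0.5, 3.7]
gripper_width: 10.9
gripper_force: 58.8
```

```bash
python3 plan.py 550.9 0 151 183;python3 -c "
from station import arm;o=arm.observe();print(o['ft_force'],o['moment'])"
```

```text
pos [ 5.511e+02 -1.000e-01  1.507e+02] phi 177.98 tilt [ 0.0007 -0.0001] q6 -1.612261140479324
turn -5.02
now [ 0.02  0.01 -0.03]
after turn [ 0.02  0.02 -0.03]
[-0.33468686 -0.54698265  3.69200823] [-0.07721036  0.07868298 -0.0341392 ]
```

Request:
move_arm([
  [0,[0,0,0],-1],
  [0,[0,0,0],-1],
  [0,[0,0,0],-1],
  [0,[0,0,0],-1],
  [0,[0,0,0],-1],
  [0,[0,0,0],-1],
  [0,[0,0,0],0],
  [0,[0,0,0],0],
  [0,[0,0,0],0],
  [0,[0,0,0],0],
])

```text
time_s: 15.5
eef_pos: [551.1, -0.1, 150.7]
eef_rot: [-0.111, 3.139, -0.0]
ft_force: [0.1, -0.2, 4.6]
gripper_width: 11.1
gripper_force: 59.3
```

```bash
python3 plan.py 550.9 0 151 183;python3 - <<'E'
from station import arm
from h import *
import pickle
o=arm.observe();print(o['ft_force'],o['moment'])
d={n:arm.snapshot(n) for n in("wrist","side")}; pickle.dump(d,open("s4.pkl","wb"))
a=cv2.resize(d["wrist"]["color"],None,fx=.9,fy=.9,interpolation=3)
b=cv2.resize(d["side"]["color"][130:230,190:330],None,fx=2,fy=2,interpolation=2)
o=np.zeros((578,504,3),np.uint8);o[:378]=a;o[378:578,:280]=b
cv2.imwrite("pics/m4.png",o[:,:,::-1])
E
```

```text
pos [ 5.511e+02 -1.000e-01  1.507e+02] phi -175.97 tilt [ 0.0007 -0.0001] q6 -1.7180858801999745
turn 1.03
now [ 0.02  0.02 -0.03]
after turn [ 0.02  0.02 -0.03]
[ 0.09586163 -0.22814096  4.5986205 ] [-0.16042487 -0.00498342 -0.19867978]
```

View pics/m4.png

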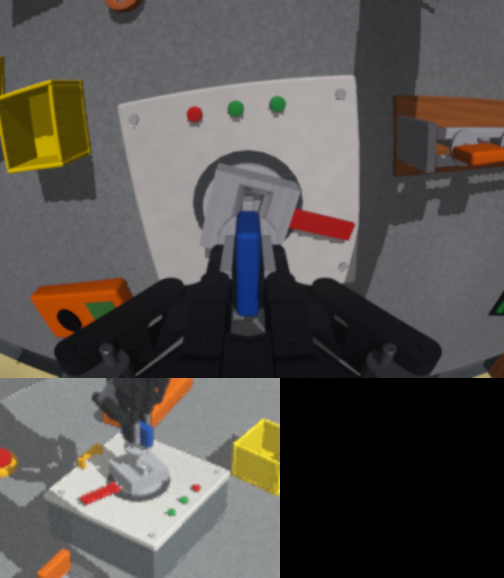

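The latch has swung well away from the keeper, and the moment is rising (-0.20 N m against 0.07 of friction). A little more turn will confirm the stop.

Request:
move_arm([
  [0,[0,0,0],-0.5],
  [0,[0,0,0],-0.5],
  [0,[0,0,0],-0.5],
  [0,[0,0,0],-0.5],
  [0,[0,0,0],0],
  [0,[0,0,0],0],
  [0,[0,0,0],0],
  [0,[0,0,0],0],
  [0,[0,0,0],0],
  [0,[0,0,0],0],
])

```text
time_s: 16.6
eef_pos: [551.2, -0.2, 150.7]
eef_rot: [-0.163, 3.136, 0.0]
ft_force: [-0.6, -0.9, 4.2]
gripper_width: 11.2
gripper_force: 59.6
```

```bash
python3 plan.py 550.9 0 151 183;python3 - <<'E'
from station import arm
from h import *
import pickle
o=arm.observe();print(o['ft_force'],o['moment'])
d=arm.snapshot("wrist"); pickle.dump(d,open("w5.pkl","wb"))
for c,st,m in blobs(d,*HSV["red"],150):
    vx,vy,x,y=cv2.fitLine(np.argwhere(m)[:,::-1].astype(np.float32),2,0,.01,.01).ravel()
    p=[plane(d,x+k*vx,y+k*vy,95,True) for k in(-20,20)]; e=p[1]-p[0]
    print(c,st[4],p[0],np.degrees(np.arctan2(e[1],e[0])))
# lid edges for the box yaw: from first wrist view, tongue angle then
s=pickle.load(open("w1.pkl","rb"))
for c,st,m in blobs(s,*HSV["red"],150):
    vx,vy,x,y=cv2.fitLine(np.argwhere(m)[:,::-1].astype(np.float32),2,0,.01,.01).ravel()
    p=[plane(s,x+k*vx,y+k*vy,95,True) for k in(-20,20)]; e=p[1]-p[0]
    print("t0",c,st[4],np.degrees(np.arctan2(e[1],e[0])))
P=np.array([(287,110),(550,172),(480,405),(247,361)])/1.4
W=np.array([plane(s,*p,80,True) for p in P]); e=np.diff(np.vstack([W,W[:1]]),axis=0)
print(np.linalg.norm(e,axis=1),np.degrees(np.arctan2(e[:,1],e[:,0])))
E
```

```text
pos [ 5.512e+02 -2.000e-01  1.507e+02] phi -174.04 tilt [0.0008 0.0002] q6 -1.7521342551708459
turn 2.96
now [ 0.03  0.02 -0.03]
after turn [ 0.03  0.02 -0.03]
[-0.55716796 -0.87098249  4.23556874] [-0.1792661  -0.00315547 -0.62840576]
[219.25543478 124.55434783] 184 [494.26002213 -45.53456992  95.        ] 160.07208281632927
[356.04892966 251.89220183] 1308 [555.75230068  42.87183678  95.        ] 80.39374457634986
t0 [284.95448461 133.25970549] 747 17.28079218854011
[176.86496186 179.38744937 179.8648466  181.30611096] [ -79.51448937 -168.86502592  101.09957815   10.18333644]
```

The stop is confirmed: 0.63 N m, with the tongue at 80° against an expected 11+68.8. Now back off inside the play and pull the key out.

Request:
move_arm([
  [0,[0,0,0],3],
  [0,[0,0,0],3],
  [0,[0,0,0],3],
  [0,[0,0,0],2],
  [0,[0,0,0],0],
  [0,[0,0,0],0],
  [0,[0,0,-0.2],0],
  [0,[0,0,-0.3],0],
  [0,[0,0,-0.5],0],
  [0,[0,0,-0.5],0],
])

```text
time_s: 17.65
eef_pos: [550.5, 0.0, 165.4]
eef_rot: [-0.136, -3.138, -0.0]
ft_force: [0.4, -0.5, 0.1]
gripper_width: 11.5
gripper_force: 58.5
```

Request:
move_arm([
  [0,[0,0,-0.5],0],
  [0,[0,0,-0.7],0],
  [0,[0,0,-1],0],
  [0,[0,0,-1],0],
  [0,[0,0,-1],0],
  [0,[0,0,-1],0],
  [0,[0,0,-0.5],0],
  [0,[0,0,0],0],
  [0,[0,0,0],0],
  [0,[0,0,0],0],
])

```text
time_s: 18.65
eef_pos: [550.4, -0.0, 221.9]
eef_rot: [-0.137, -3.137, -0.0]
ft_force: [0.3, -0.4, -0.6]
gripper_width: 11.1
gripper_force: 58.5
```

```bash
python3 - <<'E'
from station import arm
from h import *
import pickle
d=arm.snapshot("wrist"); pickle.dump(d,open("w6.pkl","wb"))
for c,st,m in blobs(d,*HSV["red"],150):
    vx,vy,x,y=cv2.fitLine(np.argwhere(m)[:,::-1].astype(np.float32),2,0,.01,.01).ravel()
    p=[plane(d,x+k*vx,y+k*vy,95,True) for k in(-20,20)]; e=p[1]-p[0]
    print(c,st[4],p[0],np.degrees(np.arctan2(e[1],e[0])))
for c,st,m in blobs(d,*HSV["blue"],300): print("blue",c,st)
# bin from first top view, rim corners at z 58; bin_in from the target's rim pixels
t=pickle.load(open("s0.pkl","rb"))["top"]
P=np.array([(260,106),(380,100),(391,218),(268,226)])/3+np.array([350,140])
W=np.array([plane(t,*p,58) for p in P]); e=np.diff(np.vstack([W,W[:1]]),axis=0)
print(W.mean(0),np.linalg.norm(e,axis=1),np.degrees(np.arctan2(e[:,1],e[:,0])))
E
python3 plan.py 452 -360 200
```

```text
[340.30874007 207.37457435] 881 [555.71840305  39.67364284  95.        ] 79.75325688915827
blue [275.11547421 291.92445923] [ 261  235   29  117 3005]
[ 451.43656834 -360.89579068   58.        ] [82.32548697 81.67624272 83.79466403 83.06661256] [ -88.55455977 -178.35207363   92.39089092    0.63900366]
pos [550.4  -0.  221.8] phi 175.01 tilt [-0.0013  0.0001] q6 -1.5605328367415359
now [  6.67 -36.71   2.18]
after turn [  6.67 -36.71   2.18]
```

The key is out and the latch holds at 79.8°, still open. Bin centre is (451.4, -360.9), with sides of 82-84 mm as given. Carrying the key over.

Request:
move_arm([
  [0,[0.4,-2.1,0],0],
  [0,[0.7,-3.8,0],0],
  [0,[0.7,-4.2,0],0],
  [0,[0.75,-4.2,0],0],
  [0,[0.75,-4.2,0],0],
  [0,[0.75,-4.2,0],0],
  [0,[0.75,-4.2,0],0],
  [0,[0.75,-4.2,0],0],
  [0,[0.7,-3.7,0],0],
  [0,[0.5,-2.0,0],0],
])

```text
time_s: 19.7
eef_pos: [450.5, -363.9, 221.8]
eef_rot: [-0.14, -3.138, 0.001]
ft_force: [0.1, 0.5, -1.2]
gripper_width: 11.2
gripper_force: 58.6
```

```bash
python3 - <<'E'
from station import arm
from h import *
import pickle
d=arm.snapshot("wrist"); pickle.dump(d,open("w7.pkl","wb"))
for c,st,m in blobs(d,*HSV["yellow"],300): print(c,st,plane(d,*c,35,True))
for c,st,m in blobs(d,*HSV["blue"],300): print("blue",c,st)
E
python3 plan.py 451.4 -360.9 66
```

```text
[347.98822144  34.51707892] [319  23  81  25 849] [ 297.89431759 -276.77233685   35.        ]
[281.59752868 202.61165049] [ 251  190   61   26 1133] [ 469.01035351 -358.41514817   35.        ]
[394.94386423 228.3616188 ] [373 216  45  27 766] [ 510.65136121 -231.3954544    35.        ]
blue [68.17065868 30.32155689] [   0    0  154   79 3340]
blue [82.02697674 73.65046512] [   0   31  163   94 4300]
blue [ 88.62879121 124.87736264] [   0   85  174   85 4550]
blue [ 10.36743772 217.37010676] [   0  181   28   61 1124]
blue [275.1361518  292.01131824] [ 261  235   29  117 3004]
pos [ 449.8 -366.2  221.7] phi 174.82 tilt [-0.0015 -0.003 ] q6 -2.233591664774146
now [-0.11  0.54 15.57]
after turn [-0.11  0.54 15.57]
```

Request:
move_arm([
  [0,[-0.1,0.5,0],0],
  [0,[0,0,1],0],
  [0,[0,0,1.5],0],
  [0,[0,0,1.5],0],
  [0,[0,0,1.5],0],
  [0,[0,0,1.5],0],
  [0,[0,0,1.0],0],
  [0,[0,0,0.5],0],
  [0,[0,0,0],0],
  [0,[0,0,0],0],
])

```text
time_s: 20.75
eef_pos: [453.5, -355.8, 137.8]
eef_rot: [0.136, 3.138, -0.001]
ft_force: [-0.9, -0.1, -1.1]
gripper_width: 10.9
gripper_force: 58.6
```

```bash
python3 plan.py 451.4 -360.9 66;python3 -c "
from station import arm;o=arm.observe();print(o['ft_force'],o['gripper_width'])"
```

```text
pos [ 453.5 -355.8  137.8] phi 175.04 tilt [ 0.0005 -0.0004] q6 -2.2228319648498878
now [ 0.16 -0.52  7.18]
after turn [ 0.16 -0.52  7.18]
[-0.90223685 -0.05814457 -1.06167865] 10.896265519273312
```

Request:
move_arm([
  [0,[0.16,-0.25,0],0],
  [0,[0,-0.27,0],0],
  [0,[0,0,0.6],0],
  [0,[0,0,1.2],0],
  [0,[0,0,1.5],0],
  [0,[0,0,1.5],0],
  [0,[0,0,1.2],0],
  [0,[0,0,0.7],0],
  [0,[0,0,0.4],0],
  [0,[0,0,0],0],
])

```text
time_s: 21.75
eef_pos: [450.8, -360.8, 65.8]
eef_rot: [-0.137, -3.138, -0.001]
ft_force: [-0.2, 0.4, -1.2]
gripper_width: 11.2
gripper_force: 58.6
```

```bash
python3 plan.py 451.4 -360.9 64;python3 -c "
from station import arm;o=arm.observe();print(o['ft_force'],o['gripper_width'])"
```

```text
pos [ 450.8 -360.8   65.8] phi 175.01 tilt [-0.0007  0.0007] q6 -2.2317531708349367
now [-0.06 -0.01  0.18]
after turn [-0.06 -0.01  0.18]
[-0.21087223  0.37496313 -1.1844577 ] 11.238406158604848
```

Request:
move_arm([
  [0,[0,0,0.1],0],
  [0,[0,0,0.1],0],
  [0,[0,0,0.1],0],
  [0,[0,0,0.05],0],
  [0,[0,0,0],0],
  [0,[0,0,0],0],
  [0,[0,0,0],0],
  [0,[0,0,0],0],
  [0,[0,0,0],0],
  [0,[0,0,0],0],
])

```text
time_s: 22.75
eef_pos: [451.0, -361.0, 62.9]
eef_rot: [0.137, 3.139, -0.0]
ft_force: [0.0, 0.2, -0.4]
gripper_width: 11.0
gripper_force: 58.6
```

Request:
move_arm([
  [2,[0,0,0],0],
  [3,[0,0,0],0],
  [4,[0,0,0],0],
  [4,[0,0,0],0],
  [4,[0,0,0],0],
  [4,[0,0,0],0],
  [4,[0,0,-0.3],0],
  [4,[0,0,-1],0],
  [4,[0,0,-2],0],
  [4,[0,0,-2],0],
])

```text
time_s: 23.75
eef_pos: [450.9, -360.8, 116.9]
eef_rot: [-0.137, -3.138, -0.001]
ft_force: [-0.1, -0.4, 0.8]
gripper_width: 40.0
gripper_force: 0.0
```

Request:
move_arm([
  [4,[0,0,-2],0],
  [4,[0,0,-2],0],
  [4,[0,0,-2],0],
  [4,[0,0,-2],0],
  [4,[0,0,-1],0],
  [4,[0,0,0],0],
  [4,[0,0,0],0],
  [4,[0,0,0],0],
  [4,[0,0,0],0],
  [4,[0,0,0],0],
])

```text
time_s: 24.75
eef_pos: [450.6, -360.6, 205.0]
eef_rot: [-0.137, -3.137, -0.002]
ft_force: [-0.4, -0.7, -0.9]
gripper_width: 40.1
gripper_force: 0.0
```

```bash
python3 - <<'E'
from station import arm
from h import *
d={n:arm.snapshot(n) for n in("wrist","top","side")}
for n in d:
  for k in("blue","green","orange","red"):
    for c,st,m in blobs(d[n],*HSV[k],40): print(n,k,np.round(c,1),st.tolist(),np.round(plane(d[n],*c,60 if k=="blue" else 97,n=="wrist"),0))
E
```

```text
wrist blue [59.9 27.3] [0, 0, 147, 72, 2952] [ 250. -561.   60.]
wrist blue [78.5 70.5] [0, 28, 156, 93, 4327] [ 303. -540.   60.]
wrist blue [ 85.  124.4] [0, 84, 168, 87, 4635] [ 358. -540.   60.]
wrist blue [274.8 202.9] [269, 173, 13, 61, 748] [ 456. -361.   60.]
wrist blue [  6.6 221.7] [0, 191, 20, 53, 665] [ 448. -695.   60.]
wrist green [112.6 297.3] [47, 251, 136, 101, 5447] [ 529. -532.   97.]
wrist orange [377.9 380.5] [365, 363, 33, 39, 442] [ 670. -258.   97.]
wrist red [521.9 356.7] [517, 350, 10, 14, 60] [698. -30.  97.]
top blue [463.1 193.5] [458, 181, 11, 25, 237] [ 452. -370.   60.]
top blue [531.2 241.4] [504, 232, 56, 20, 756] [ 351. -501.   60.]
top blue [526.7 271.3] [509, 263, 37, 18, 507] [ 291. -488.   60.]
top blue [535.8 300.2] [513, 291, 47, 19, 650] [ 234. -501.   60.]
top green [359.7  65. ] [348, 52, 25, 27, 426] [ 714. -162.   97.]
top green [31.  92.9] [0, 55, 69, 76, 3356] [676. 509.  97.]
top green [533.  116.4] [499, 82, 61, 76, 2486] [ 598. -500.   97.]
top green [147.8 188.9] [134, 184, 29, 10, 193] [472. 268.  97.]
top orange [394.   47.3] [370
[... 453 characters left out ...]
 126, 32, 39, 375] [ 287. -573.   60.]
side blue [461.3 152.3] [443, 132, 38, 41, 458] [ 229. -560.   60.]
side blue [363.9 142.8] [360, 137, 8, 12, 65] [ 474. -387.   60.]
side green [355.3 117.9] [336, 100, 35, 33, 556] [ 551. -436.   97.]
side green [256.4 141.6] [248, 138, 18, 9, 92] [ 677. -112.   97.]
side green [195.8 244.4] [187, 234, 19, 22, 225] [473. 268.  97.]
side green [ 30.5 288.6] [0, 252, 71, 75, 2682] [614. 575.  97.]
side orange [265.3 139.5] [242, 122, 44, 35, 591] [ 667. -139.   97.]
side orange [217. 225.] [210, 216, 14, 19, 138] [488. 195.  97.]
side red [187.9 169.8] [183, 166, 12, 8, 67] [709. 115.  97.]
side red [319.3 260.1] [302, 250, 35, 22, 277] [244. 107.  97.]
```

The blue key stands in the bin, green and orange are unmoved on the rack, the tongue stays open, and the robot is clear. Handing in.

```bash
python3 -c "
from station import arm;print(arm.close_job())"
```

```text
the job is handed in; nothing more can be done
None
```

I handed the job in at about 25 s of the 64 s allowed: the blue key turned the latch to its open stop and is now in the rightmost yellow bin, the latch still reads open, and the green and orange keys still hang in their own places; I have no verdict back.

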